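# Close the casting pot evenly

## Task

The lid of the pressure pot is on, with its four T-nuts only finger-loose. Pull it down level: working crosswise (a nut, the one opposite, then the other two, one short turn each), first nip all four down by about a sixth of a turn with none tight yet, then go round crosswise again and bring each nut up firm, to about 0.2 newton metres and never over twice that, until the lid is fully home on the flange all round. Let go of the pot and leave everything else on the bench where it is.

Things in the scene. Friction and masses are not known exactly. Their poses are not given: they have to be found in the camera images.
- pot: Red pressure pot screwed to the bench (fixed), 144 mm across, 127 mm tall to the seat of its flange. Origin: centre of its underside; z up. Its four ears carry upright studs on a circle of 88 mm radius, at 45, 135, 225 and 315 degrees from its x axis.
- lid: Round aluminium lid, 160 mm across, 12 mm thick at the rim, gauge and valves at its centre (within 38 mm of its axis, top 45 mm above its origin). Origin: centre of its underside; z up. It cannot turn or shift sideways. Now it rides on the black O-ring, a gap of about 1.5 mm to the flange (underside 128.5 mm above the pot's origin); fully home it is metal to metal on the flange, at 127 mm.
- nut_1: Dark T-handled steel nut on the pot's stud at 45 degrees, straight across from nut_3. Origin: centre of its foot, on the lid's ear (about 140.5 mm above the bench when loose, 138.6 mm when tight). z up, x along its bar. Bar: 58 mm long, 12 mm thick, from 20 to 40 mm above the origin; grip it from above across the 12 mm, fingertips no lower than its underside (the hub below is 22 to 27 mm thick).
- nut_1_end (a point): Centre of one end of nut_1's bar, 28 mm from its axis along its x, 30 mm above its origin. All four nuts alike: clockwise from above tightens; coarse thread, 1 mm of travel per radian (follow it down). Each starts up to 0.45 mm clear of the lid or bearing by as much, unseen. A free nut turns with about 0.02 N m; on the lid it takes about 0.005 N m more per newton of clamping.
- nut_2: Dark T-handled steel nut on the pot's stud at 135 degrees, straight across from nut_4. Origin: centre of its foot, on the lid's ear (about 140.5 mm above the bench when loose, 138.6 mm when tight). z up, x along its bar. Bar: 58 mm long, 12 mm thick, from 20 to 40 mm above the origin; grip it from above across the 12 mm, fingertips no lower than its underside (the hub below is 22 to 27 mm thick).
- nut_2_end (a point): Centre of one end of nut_2's bar, 28 mm from its axis along its x, 30 mm above its origin. Squashing the O-ring takes about 23 N in all (under 0.1 N m at one nut). Metal to metal comes 1.0 to 2.0 rad from the start; from there each nut's clamping climbs by about 11 N for every 0.1 rad.
- nut_3: Dark T-handled steel nut on the pot's stud at 225 degrees, straight across from nut_1. Origin: centre of its foot, on the lid's ear (about 140.5 mm above the bench when loose, 138.6 mm when tight). z up, x along its bar. Bar: 58 mm long, 12 mm thick, from 20 to 40 mm above the origin; grip it from above across the 12 mm, fingertips no lower than its underside (the hub below is 22 to 27 mm thick).
- nut_3_end (a point): Centre of one end of nut_3's bar, 28 mm from its axis along its x, 30 mm above its origin. Wrist torque about vertical is positive against tightening while the nut turns. Read after a halt it is less than the true T: the arm settles back, so it shows about -T up to T = 0.15 N m, dips to about -0.2, then climbs back (about T - 0.3). So judge by its change from step to step.
- nut_4: Dark T-handled steel nut on the pot's stud at 315 degrees, straight across from nut_2. Origin: centre of its foot, on the lid's ear (about 140.5 mm above the bench when loose, 138.6 mm when tight). z up, x along its bar. Bar: 58 mm long, 12 mm thick, from 20 to 40 mm above the origin; grip it from above across the 12 mm, fingertips no lower than its underside (the hub below is 22 to 27 mm thick).
- nut_4_end (a point): Centre of one end of nut_4's bar, 28 mm from its axis along its x, 30 mm above its origin. A nut stays where it is let go. Fingers opened to about 25 to 40 mm clear everything on the lid; a grip of 100 N does not slip.
- pitch_bowl: Bystander, leave alone: brass bowl of dark pitch, 148 mm across, on a wooden ring, 87 mm tall in all. Origin: centre of its underside.
- chasing_hammer: Bystander, leave alone: wood-handled hammer, 230 mm long. Origin: centre of its underside.
- wire_brush: Bystander, leave alone: wooden brush with brass bristles, 255 mm long. Origin: centre of its underside.
- brass_dish: Bystander, leave alone: shallow brass dish, 110 mm across, 22 mm tall. Origin: centre of its underside.
- spare_oring: Bystander, leave alone: black ring lying flat, 80 mm across, 7 mm thick. Origin: centre of its underside.
- hardener: Bystander, leave alone: amber jar with white cap, 44 mm across, 75 mm tall. Origin: centre of its underside.
- mould: Bystander, leave alone: blue mould block, 70 x 50 x 14 mm. Origin: centre of its underside.
- punch: Bystander, leave alone: square steel punch lying down, 10 mm thick, 114 mm long. Origin: centre of its underside.
Things that resemble listed ones, but are neither listed nor needed, are in the scene too. Leave any purple look-alike of the pot alone.

How it is judged:
On the way, in this order (a step that is already met when the one before it is completed fails the run):
1. first round: a nut and the one opposite are both turned down (each by more than 0.4 rad, its bar end moved over 11 mm) while the other two have not been turned (bar ends moved under 6 mm) (((distance of each of nut_1_end, nut_3_end from where it was at the start of the episode above 0.011 m and distance of each of nut_2_end, nut_4_end from where it was at the start of the episode below 0.006 m) or (distance of each of nut_2_end, nut_4_end from where it was at the start of the episode above 0.011 m and distance of each of nut_1_end, nut_3_end from where it was at the start of the episode below 0.006 m))), for 0.2 s.
2. first round done: all four are turned down (bar ends moved over 11 mm) and none is tight yet (each clamps the lid with under 25 N) (distance of each of nut_1_end, nut_2_end, nut_3_end, nut_4_end from where it was at the start of the episode above 0.011 m and contact force between each of nut_1, nut_2, nut_3, nut_4 and lid below 25 N), for 0.2 s.
3. second round: a nut and the one opposite are both tight (over 25 N on the lid) while the other two are not (under 20 N) (((contact force between each of nut_1, nut_3 and lid above 25 N and contact force between each of nut_2, nut_4 and lid below 20 N) or (contact force between each of nut_2, nut_4 and lid above 25 N and contact force between each of nut_1, nut_3 and lid below 20 N))), for 0.2 s.
At the end, for the whole second after the job is handed in: The lid is fully home (underside less than 0.4 mm above the pot's flange, tilted less than 3 mrad), every nut clamps it with 25 to 100 N (about 0.15 to 0.5 N m of tightening torque) and the gripper touches nothing (contact force between nut_1 and lid between 25 and 100 N and contact force between nut_2 and lid between 25 and 100 N and contact force between nut_3 and lid between 25 and 100 N and contact force between nut_4 and lid between 25 and 100 N and z of lid in the frame of pot below 0.1274 m and angle between lid's own z axis and vertical below 0.003 rad and contact force between the fingers and anything else below 0.1 N).
It fails at once if a nut is overtightened (clamps the lid with more than 120 N) (contact force between any of nut_1, nut_2, nut_3, nut_4 and lid above 120 N).
It fails at once if a nut is tightened (over 25 N) before the other three have been turned down a little (bar ends moved 6 mm) ((contact force between nut_1 and lid above 25 N and distance of any of nut_2_end, nut_3_end, nut_4_end from where it was at the start of the episode below 0.006 m) or (contact force between nut_2 and lid above 25 N and distance of any of nut_1_end, nut_3_end, nut_4_end from where it was at the start of the episode below 0.006 m) or (contact force between nut_3 and lid above 25 N and distance of any of nut_1_end, nut_2_end, nut_4_end from where it was at the start of the episode below 0.006 m) or (contact force between nut_4 and lid above 25 N and distance of any of nut_1_end, nut_2_end, nut_3_end from where it was at the start of the episode below 0.006 m)).
It fails at once if the lid is pulled down askew (tilted more than 13 mrad) (angle between lid's own z axis and vertical above 0.013 rad).
It fails at once if another thing on the bench is moved by more than 20 mm (distance of any of pitch_bowl, chasing_hammer, wire_brush, brass_dish, spare_oring, hardener, mould, punch from where it was at the start of the episode above 0.02 m).
It also fails if it takes over 72 s, if anything falls off the work surface, if the arm or the gripper's body presses on something with over 40 N, if the wrist force passes 120 N, or if a joint passes its speed limit or range.

## Robot

A 6-joint arm with a two-finger parallel gripper is mounted at the origin on the work surface. World frame = base frame: x ahead of the robot, y to its left, z up, the work surface at z = 0. Lengths are in m, angles in rad, forces in N, time in s.
With the tool pointing down it reaches from about 0.275 to 0.75 m from the base axis. Payload 10.2 kg.
Tool frame: the origin (TCP) lies midway between the tips of the shut fingers; the grasp point (between the pads) lies 19 mm behind it; z points along the fingers, y is the line along which they close (so a half turn about z gives the same grasp; the last joint's range is limited). The gripper opens to 88 mm and grips with 3 to 60 N. Pads are 18 mm wide; open, the fingers measure 123 mm over their backs; the gripper's body (75 mm by 187 mm) begins 45 mm behind the grasp point.
Start: joints at [0.919, 0.313, 1.498, -0, 1.331, -0.223], TCP at [0.218, 0.477, 0.239] pointing down, gripper open.
Joint ranges: [-2.94, 2.94], [-0.97, 2.17], [0.19, 2.56], [-1.23, 4.37], [0.02, 3.11], [-2.88, 2.88]. Speed limits (rad/s): [2.39, 2.39, 3.01, 3.14, 3.14, 3.14].

## Interface

Orientations are given as a unit quaternion [w, x, y, z].
In Python, from rig import manip gives the robot as it stands.
- The arm moves only by the tool jog_arm, never from a script. Its arguments are lists of equal length, an entry for each row: "claw": the finger opening in m, from 0 to 0.0881; "travel": the shift along the tool's x, y, z in m, a list of three; "rotation": the turn, a rotation vector about the tool's x, y, z in rad, a list of three. A call has 1 to 12 rows; each row shifts and turns the commanded pose from where the row before left it, along the tool's axes as they then stand; what a row does not reach is not made up. A row lasts 1/8 s, in which the tool goes at most 62.5 mm and 10.7 degrees, less where a joint would pass 70% of its speed; a pose out of reach is approached as far as the arm can. A call is refused whole if a number of a shift passes 0.0625 or a number of a turn 0.188, either way. A call with a gripper value outside its range is refused whole. The fingers move at their own pace and stop on an object; "force" is the grip in N (left out, the last holds). Time passes only in rows, so rows that do not move let the fingers close. It gives the time, the measured TCP pose, the force, the opening and the grip force at its end, in the units of the state.
- manip.get_obs(): the state, without advancing time (a new reading comes with each control period).
- manip.camera(name): name is "scene" or "top"; returns the picture (384x512x3 uint8, blue, green, red); there is no depth.
- manip.camera_info(name): a dict with "fx", "fy", "cx", "cy" (pixels), "D" ([k1, k2, p1, p2, k3] as OpenCV has them; the pictures are not rectified), "extrinsics" (4x4, takes a point from world to camera coordinates). Camera axes: x right, y down, z forward; pixel columns grow to the right and rows downward; lengths in m; the calibration is good to about 2 mm. A picture is of the moment at which its call begins. camera_info takes no time and is no camera call.
- manip.hand_in(): hands the job in; it is judged then, once.
The state is a dict: "time": time; "joints": joint angles; "qvel": joint speeds; "tau": joint torques, N m; "tcp_pos": TCP position; "tool_rot": TCP orientation; "force": force on the tool from outside, world axes, zero at the start; "ft_torque": the same for the moment, N m; "opening": finger opening in m; "grip_force": force on a finger pad.
Only numpy, scipy, OpenCV 4.12 (cv2) and the standard library are available. Lean on these libraries where they do the work, as an engineer would, in place of code of your own. Each camera call takes 0.05 s, during which the arm holds its last target. There are 200 camera calls.

## Working session

There is one attempt and no reset: what is moved stays moved. The work goes in short steps, Python scripts to look and compute and a tool call to move; the robot and the scene stay as the last step left them, time stands still between calls to the robot, and variables do not carry over. Pictures are saved under pics/ and viewed, at most 10 in all, crops included, and the job is handed in when it is done.

Besides the shell and the picture viewer there is one more tool, called after ">>>" by a JSON object that holds its "op" and its "data", one argument or row to a line. jog_arm: Moves the arm, as the interface text tells. Its arguments: {"type":"object","properties":{"claw":{"type":"array","items":{"type":"number"}},"travel":{"type":"array","items":{"type":"array","items":{"type":"number"}}},"rotation":{"type":"array","items":{"type":"array","items":{"type":"number"}}},"force":{"type":"number"}},"required":["claw","travel","rotation"]}

```bash
mkdir -p pics; python3 - <<'E'
from rig import manip
import cv2
for n in("scene","top"):
    cv2.imwrite(f"pics/{n}0.png",manip.camera(n)); i=manip.camera_info(n); print(n,i)
o=manip.get_obs(); print(o)
E
```

```text
scene {'fx': 356.55372661110056, 'fy': 356.55372661110056, 'cx': 248.70455019080137, 'cy': 197.76410352259094, 'D': array([-0.07129465,  0.        ,  0.        ,  0.        ,  0.        ]), 'extrinsics': array([[-0.75905235,  0.65095224,  0.01003546,  0.3769194 ],
       [ 0.42435936,  0.50640287, -0.75064989, -0.10465306],
       [-0.49371921, -0.56552393, -0.66062397,  1.25115127],
       [ 0.        ,  0.        ,  0.        ,  1.        ]])}
top {'fx': 366.33581978091274, 'fy': 366.33581978091274, 'cx': 255.05148239108894, 'cy': 193.2366962972765, 'D': array([-0.07814627,  0.        ,  0.        ,  0.        ,  0.        ]), 'extrinsics': array([[-0.00430151, -0.99998749,  0.00255275, -0.00159777],
       [-0.99777798,  0.00412225, -0.06649893,  0.51299981],
       [ 0.06648758, -0.00283312, -0.99778323,  1.24881374],
       [ 0.        ,  0.        ,  0.        ,  1.        ]])}
{'time': 0.1, 'joints': array([ 9.18619614e-01,  3.13397856e-01,  1.49834885e+00, -2.26472130e-05,
        1.33098534e+00, -2.23378508e-01]), 'qvel': array([-0.00110422, -0.00260585, -0.00339859,  0.00075072, -0.00276221,
        0.00041104]), 'tau': array([ 3.79397810e-03, -4.02804601e+01, -2.52644706e+01,  6.96592242e-02,
        3.41606420e-02, -3.74749891e-05]), 'tcp_pos': array([0.21815596, 0.47729227, 0.23822096]), 'tool_rot': array([-2.31548709e-04,  2.12757658e-01,  9.77104833e-01, -5.20633042e-04]), 'force': array([-0.13838057,  0.14133667, -0.08811928]), 'ft_torque': array([-0.04537743, -0.00633712,  0.03069552]), 'grip_force': 0.0, 'opening': 0.08828550550499727}
```

View pics/top0.png

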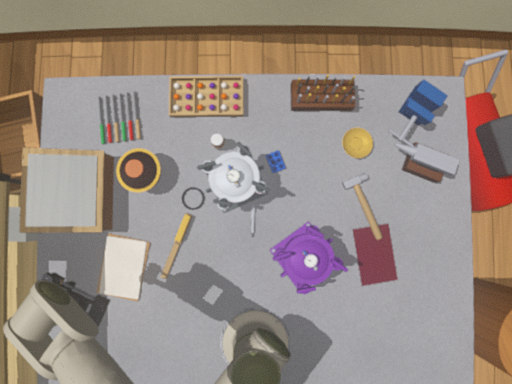

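View pics/scene0.png

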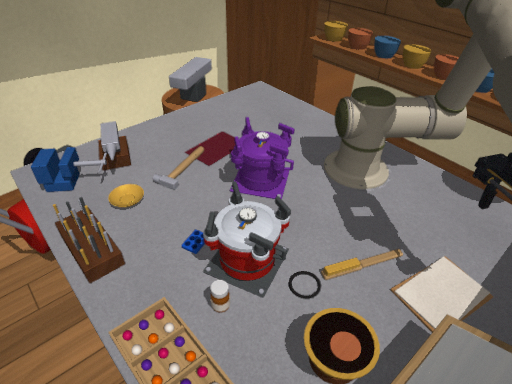

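The pot with its aluminium lid sits at about (234,178) in top and (248,235) in scene. The purple look-alike is at (310,258) in top. I'll enlarge both views of the pot.

```bash
python3 - <<'E'
import cv2,numpy as np
a=cv2.imread("pics/top0.png")[140:220,190:280]; b=cv2.imread("pics/scene0.png")[185:275,195:300]
a=cv2.resize(a,None,fx=7,fy=7,interpolation=cv2.INTER_CUBIC); b=cv2.resize(b,None,fx=6.5,fy=6.5,interpolation=cv2.INTER_CUBIC)
for im,s,x0,y0 in((a,7,190,140),(b,6.5,195,185)):
    for k in range(0,110,10):
        cv2.putText(im,str(x0+k),(int(k*s),10),0,.4,(0,0,255),1); cv2.putText(im,str(y0+k),(0,int(k*s)+5),0,.4,(0,0,255),1)
        im[:, min(int(k*s),im.shape[1]-1)]=im[:, min(int(k*s),im.shape[1]-1)]//2; im[min(int(k*s),im.shape[0]-1)]//=2
cv2.imwrite("pics/a.png",a);cv2.imwrite("pics/b.png",b)
E
```

```text
(no output)
```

View pics/a.png

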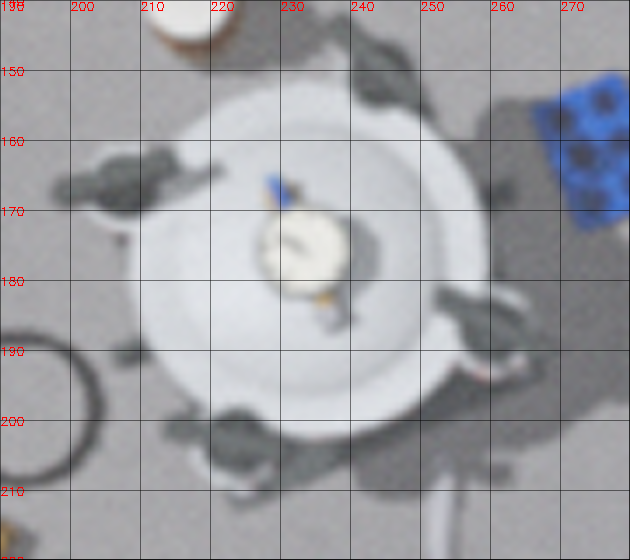

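View pics/b.png

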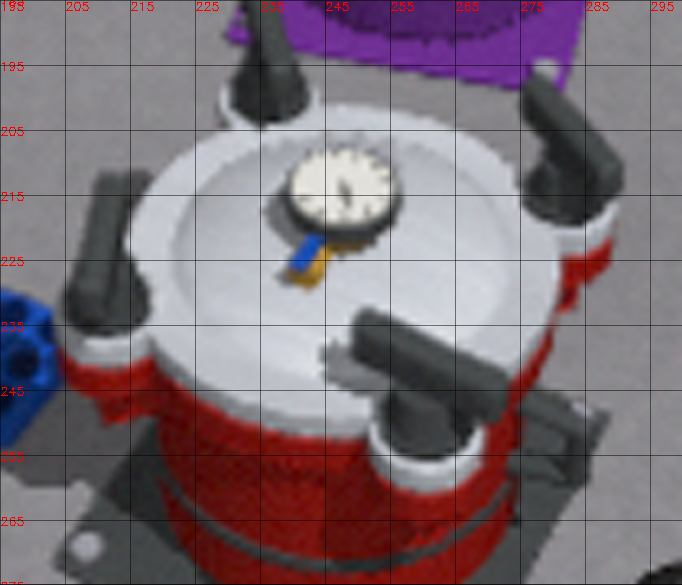

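```bash
cat > h.py <<'E'
import numpy as np,cv2
from rig import manip
from scipy.optimize import least_squares
I={n:manip.camera_info(n) for n in("scene","top")}
def proj(n,P):
    i=I[n];E=i["extrinsics"];K=np.array([[i["fx"],0,i["cx"]],[0,i["fy"],i["cy"]],[0,0,1]])
    return cv2.projectPoints(np.array(P,float).reshape(-1,3),cv2.Rodrigues(E[:3,:3])[0],E[:3,3],K,i["D"])[0][:,0]
def back(n,uv,z):
    i=I[n];E=i["extrinsics"];K=np.array([[i["fx"],0,i["cx"]],[0,i["fy"],i["cy"]],[0,0,1]])
    d=cv2.undistortPoints(np.array(uv,float).reshape(-1,1,2),K,i["D"])[:,0]
    d=np.c_[d,np.ones(len(d))]@E[:3,:3]; c=-E[:3,:3].T@E[:3,3]
    return (c+d*((z-c[2])/d[:,2])[:,None])[:,:2]
E
python3 - <<'E'
from h import *
S={'A':("top",[(197.5,167.3),(215.5,162.5)]),'B':("top",[(238,143.5),(251,157)]),'C':("top",[(252.5,182),(268,189)]),'D':("top",[(213.5,201),(230,204)]),
'a':("scene",[(251.2,238.1),(271.9,245.8)]),'d':("scene",[(277.3,198.1),(288.8,212.7)]),'b':("scene",[(213.5,213.5),(208.1,231.2)]),'c':("scene",[(234.7,182.7),(238.8,198)])}
for k,(n,p) in S.items():
    q=back(n,p,.1705); d=q[1]-q[0]; print(k,q.mean(0).round(4),"len",np.hypot(*d).round(4),"ang",np.degrees(np.arctan2(d[1],d[0])).round(1))
t=back("top",[(234,179.3)],.1405)
print("lid top",t, "scene", back("scene",[(195+345/6.5,185+265/6.5)],.1405))
E
```

```text
A [0.5902 0.1447] len 0.0569 ang -75.3
B [0.6349 0.0285] len 0.0579 ang -136.6
C [ 0.5263 -0.0192] len 0.0517 ang -114.6
D [0.475  0.0978] len 0.051 ang -100.5
a [0.5916 0.1501] len 0.0487 ang 113.2
d [0.4745 0.097 ] len 0.0564 ang 74.3
b [0.6392 0.0324] len 0.0568 ang 41.5
c [ 0.5237 -0.017 ] len 0.0602 ang 60.6
lid top [[0.54870579 0.0622193 ]] scene [[0.56313994 0.07319426]]
```

Both cameras put the nuts on an 88 mm circle about (0.557, 0.064), at 67.5°, -22.5°, -112.5° and 157.5°. I'll refine the bar yaws and check them with an overlay.

```bash
python3 - <<'E'
from h import *
from scipy.optimize import minimize
im={n:cv2.imread(f"pics/{n}0.png") for n in I}
C=np.array([.557,.064]); N={k:C+.088*np.array([np.cos(np.radians(a)),np.sin(np.radians(a))]) for k,a in dict(A=67.5,B=-22.5,C=-112.5,D=157.5).items()}
Y=dict(A=108,B=42.5,C=63,D=77)
s=6
def box(c,y,L=.029,w=.006):
    u=np.array([np.cos(y),np.sin(y)]);v=np.array([-u[1],u[0]])
    return [[*(c+a*L*u+b*w*v),z] for z in(.1605,.1805) for a,b in((-1,-1),(1,-1),(1,1),(-1,1))]
def hull(n,P,off=(0,0)): return cv2.convexHull(((proj(n,P)+.5+off)*s).astype(np.float32)).astype(np.int32)
big={n:cv2.resize(cv2.cvtColor(im[n],cv2.COLOR_BGR2GRAY),None,fx=s,fy=s,interpolation=cv2.INTER_CUBIC).astype(float) for n in im}
def score(c,y,n):
    a=np.zeros(big[n].shape,np.uint8);b=a.copy()
    cv2.fillPoly(a,[hull(n,box(c,y))],1);cv2.fillPoly(b,[hull(n,box(c,y,.033,.010))],1)
    x,yy,w,h=cv2.boundingRect(b); A=a[yy:yy+h,x:x+w];B=b[yy:yy+h,x:x+w]-A; g=big[n][yy:yy+h,x:x+w]
    return g[A>0].mean()-g[B>0].mean()
for k in N:
    for n in("top","scene"):
        r=min((score(N[k]+[dx,dy],np.radians(Y[k]+d),n),d,dx,dy) for d in range(-15,16,3) for dx in(-.004,-.002,0,.002,.004) for dy in(-.004,-.002,0,.002,.004))
        print(k,n,N[k].round(4),Y[k]+r[1],r)
out=[]
for n,(x0,y0,x1,y1) in dict(top=(192,138,276,214),scene=(200,175,296,262)).items():
    b=cv2.resize(im[n],None,fx=s,fy=s,interpolation=cv2.INTER_CUBIC)
    for k in N: cv2.polylines(b,[hull(n,box(N[k],np.radians(Y[k])))],True,(0,255,255),1)
    cv2.imwrite(f"pics/o_{n}.png",b[y0*s:y1*s,x0*s:x1*s])
E
```

```text
A top [0.5907 0.1453] 105 (np.float64(-38.80786366505093), -3, -0.002, 0)
A scene [0.5907 0.1453] 108 (np.float64(-59.74365600193681), 0, 0.004, -0.004)
B top [0.6383 0.0303] 42.5 (np.float64(-30.296981962184788), 0, 0, -0.002)
B scene [0.6383 0.0303] 42.5 (np.float64(-48.462497824336296), 0, 0.004, 0.004)
C top [ 0.5233 -0.0173] 66 (np.float64(-30.120617987410142), 3, 0.004, 0)
C scene [ 0.5233 -0.0173] 69 (np.float64(-27.724142185313482), 6, 0.004, 0.004)
D top [0.4757 0.0977] 86 (np.float64(-29.560485235637543), 9, 0.004, 0)
D scene [0.4757 0.0977] 74 (np.float64(-50.20706202956273), -3, 0.004, 0.002)
```

View pics/o_top.png

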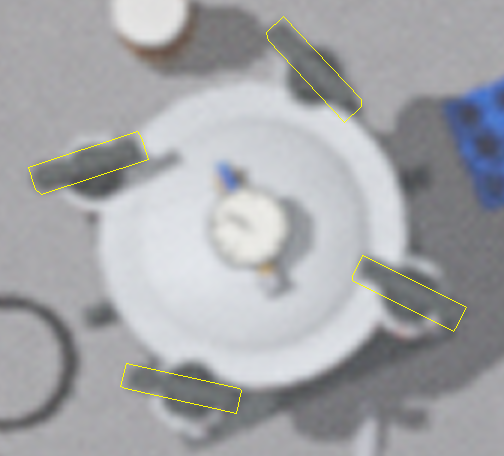

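View pics/o_scene.png

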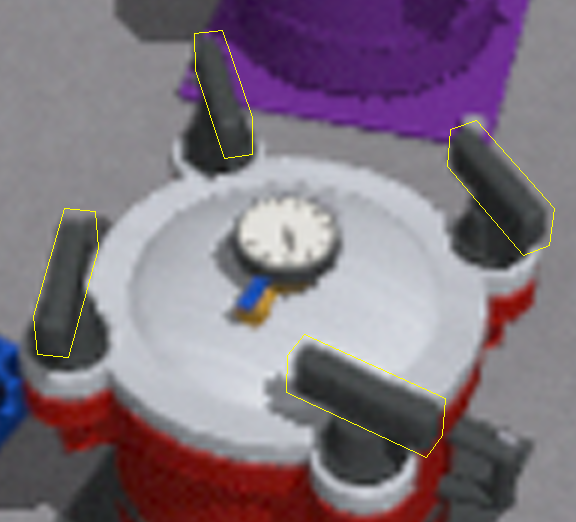

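Overlay hulls sit on all four bars: A (left in top), B (upper right), C (right), D (bottom). I take yaws A 107°, B 42.5°, C 67°, D 77°, and go to D first.

>>> {"op": "jog_arm", "data": {
  "claw": [0.035,0.035,0.035,0.035,0.035,0.035,0.035,0.035,0.035,0.035,0.035,0.035],
  "travel": [
    [-0.049,-0.0297,0],
    [-0.049,-0.0297,0],
    [-0.049,-0.0297,0],
    [-0.049,-0.0297,0],
    [-0.049,-0.0297,0],
    [-0.049,-0.0297,0],
    [-0.049,-0.0297,0],
    [-0.049,-0.0297,0],
    [0,0,0],
    [0,0,0],
    [0,0,0],
    [0,0,0]
  ],
  "rotation": [
    [0,0,0],
    [0,0,0],
    [0,0,0],
    [0,0,0],
    [0,0,0],
    [0,0,0],
    [0,0,0],
    [0,0,0],
    [0,0,0.171],
    [0,0,0.171],
    [0,0,0.171],
    [0,0,0.171]
  ],
  "force": 60
}}

```text
time: 1.6
tcp_pos: [0.4759, 0.0984, 0.2384]
tool_rot: [-0.0, 0.531, 0.848, -0.0]
force: [-0.1, 0.5, -0.4]
opening: 0.0349
grip_force: 0.0
```

```bash
cat > p.py <<'E'
import sys
from rig import manip
import numpy as np
from scipy.spatial.transform import Rotation as R
T=dict(A=(.591,.146,107),B=(.639,.031,42.5),C=(.524,-.0165,67),D=(.477,.098,77))
o=manip.get_obs();q=o["tool_rot"];M=R.from_quat(np.r_[q[1:],q[0]]).as_matrix()
phi=np.degrees(np.arctan2(M[1,0],M[0,0]))
print("t",o["time"].round(2),"p",o["tcp_pos"].round(4),"phi",phi.round(2),"tilt",M[:2,2].round(4),"j6",o["joints"][5].round(3),"F",o["force"].round(2),"Tz",o["ft_torque"].round(3),"op",round(o["opening"],4),"g",round(o["grip_force"],1))
for k in sys.argv[1:]:
    x,y,a=T[k]; d=M.T@np.array([x-o["tcp_pos"][0],y-o["tcp_pos"][1],0]); r=(phi-a+90)%180-90
    print(k,"tool d",d.round(4),"rot z",np.radians(r).round(4),"or",np.radians(r-180*np.sign(r)).round(4))
E
python3 p.py D
```

```text
Traceback (most recent call last):
  File "p.py", line 8, in <module>
    print("t",o["time"].round(2),"p",o["tcp_pos"].round(4),"phi",phi.round(2),"tilt",M[:2,2].round(4),"j6",o["joints"][5].round(3),"F",o["force"].round(2),"Tz",o["ft_torque"].round(3),"op",round(o["opening"],4),"g",round(o["grip_force"],1))
              ^^^^^^^^^^^^^^^
AttributeError: 'float' object has no attribute 'round'
```

>>> {"op": "jog_arm", "data": {
  "claw": [0.035,0.035,0.035,0.035,0.035,0.035,0.035,0,0,0,0,0],
  "travel": [
    [0,0,0],
    [0,0,0],
    [0,0,0],
    [0,0,0],
    [0,0,0.038],
    [0,0,0.038],
    [0,0,0],
    [0,0,0],
    [0,0,0],
    [0,0,0],
    [0,0,0],
    [0,0,0]
  ],
  "rotation": [
    [0,0,0.17],
    [0,0,0.17],
    [0,0,0.17],
    [0,0,0.17],
    [0,0,0],
    [0,0,0],
    [0,0,0],
    [0,0,0],
    [0,0,0],
    [0,0,0],
    [0,0,0],
    [0,0,0]
  ]
}}

```text
time: 3.1
tcp_pos: [0.4771, 0.0983, 0.1639]
tool_rot: [0.001, 0.781, 0.624, 0.001]
force: [2.6, -0.8, 5.9]
opening: 0.0112
grip_force: 60.0
```

```bash
sed -i 's/o\["time"\].round(2)/round(o["time"],2)/' p.py; python3 p.py D
```

```text
t 3.1 p [0.4771 0.0983 0.1639] phi 77.28 tilt [ 0.0035 -0.0002] j6 0.184 F [ 2.63 -0.79  5.92] Tz [-0.18  -0.393  0.021] op 0.0112 g 60.0
D tool d [-0.0003 -0.     -0.    ] rot z 0.0048 or -3.1368
```

>>> {"op": "jog_arm", "data": {
  "claw": [0,0,0,0,0,0],
  "travel": [
    [0,0,0.00012],
    [0,0,0.00012],
    [0,0,0.00012],
    [0,0,0.00012],
    [0,0,0.00012],
    [0,0,0]
  ],
  "rotation": [
    [0,0,0.12],
    [0,0,0.12],
    [0,0,0.12],
    [0,0,0.12],
    [0,0,0.12],
    [0,0,0]
  ]
}}

```text
time: 3.85
tcp_pos: [0.4775, 0.0981, 0.1634]
tool_rot: [0.001, 0.931, 0.365, 0.002]
force: [4.9, -1.8, 5.3]
opening: 0.0117
grip_force: 60.0
```

```bash
python3 p.py B
```

```text
t 3.85 p [0.4775 0.0981 0.1634] phi 42.81 tilt [ 0.0044 -0.0006] j6 0.786 F [ 4.94 -1.79  5.28] Tz [-0.305 -0.714 -0.073] op 0.0117 g 60.0
B tool d [0.0729 0.159  0.0008] rot z 0.0055 or -3.1361
```

>>> {"op": "jog_arm", "data": {
  "claw": [0.035,0.035,0.035,0.035,0.035,0.035,0.035,0.035,0,0,0,0],
  "travel": [
    [0,0,0],
    [0,0,0],
    [0,0,-0.042],
    [0.0243,0.053,0],
    [0.0243,0.053,0],
    [0.0243,0.053,0],
    [0,0,0.042],
    [0,0,0],
    [0,0,0],
    [0,0,0],
    [0,0,0],
    [0,0,0]
  ],
  "rotation": [
    [0,0,0],
    [0,0,0],
    [0,0,0],
    [0,0,0],
    [0,0,0],
    [0,0,0],
    [0,0,0],
    [0,0,0],
    [0,0,0],
    [0,0,0],
    [0,0,0],
    [0,0,0]
  ]
}}

```text
time: 5.35
tcp_pos: [0.6385, 0.0308, 0.1639]
tool_rot: [0.001, 0.931, 0.366, 0.002]
force: [2.4, -4.9, 5.1]
opening: 0.0113
grip_force: 60.0
```

```bash
python3 p.py B
```

```text
t 5.35 p [0.6385 0.0308 0.1639] phi 42.89 tilt [ 0.0039 -0.0017] j6 0.688 F [ 2.37 -4.85  5.1 ] Tz [-0.689 -0.256 -0.016] op 0.0113 g 60.0
B tool d [0.0005 0.0002 0.    ] rot z 0.0068 or -3.1348
```

>>> {"op": "jog_arm", "data": {
  "claw": [0,0,0,0,0,0,0.035,0.035,0.035,0.035,0.035,0.035],
  "travel": [
    [0,0,0.00012],
    [0,0,0.00012],
    [0,0,0.00012],
    [0,0,0.00012],
    [0,0,0.00012],
    [0,0,0],
    [0,0,0],
    [0,0,0],
    [0,0,-0.042],
    [0,0,0],
    [0,0,0],
    [0,0,0]
  ],
  "rotation": [
    [0,0,0.12],
    [0,0,0.12],
    [0,0,0.12],
    [0,0,0.12],
    [0,0,0.12],
    [0,0,0],
    [0,0,0],
    [0,0,0],
    [0,0,0],
    [0,0,-0.17],
    [0,0,-0.17],
    [0,0,-0.17]
  ]
}}

```text
time: 6.85
tcp_pos: [0.6375, 0.0316, 0.2034]
tool_rot: [-0.0, 0.945, 0.326, -0.0]
force: [0.1, -0.1, -0.3]
opening: 0.035
grip_force: 0.0
```

```bash
python3 p.py C
```

```text
t 6.85 p [0.6375 0.0316 0.2034] phi 38.07 tilt [-0.0006  0.0001] j6 0.773 F [ 0.06 -0.11 -0.29] Tz [-0.022  0.167  0.03 ] op 0.035 g 0.0
C tool d [-1.19e-01 -3.21e-02  1.00e-04] rot z -0.5049 or 2.6367
```

>>> {"op": "jog_arm", "data": {
  "claw": [0.035,0.035,0.035,0.035,0.035,0.035,0.035,0,0,0,0,0],
  "travel": [
    [-0.0595,-0.016,0],
    [-0.0595,-0.016,0],
    [0,0,0],
    [0,0,0],
    [0,0,0],
    [0,0,0.041],
    [0,0,0],
    [0,0,0],
    [0,0,0],
    [0,0,0],
    [0,0,0],
    [0,0,0]
  ],
  "rotation": [
    [0,0,0],
    [0,0,0],
    [0,0,-0.168],
    [0,0,-0.168],
    [0,0,-0.168],
    [0,0,0],
    [0,0,0],
    [0,0,0],
    [0,0,0],
    [0,0,0],
    [0,0,0],
    [0,0,0]
  ]
}}

```text
time: 8.35
tcp_pos: [0.5261, -0.0164, 0.164]
tool_rot: [0.002, 0.836, 0.549, 0.003]
force: [10.0, -0.7, -2.0]
opening: 0.0112
grip_force: 60.0
```

```bash
python3 p.py C
```

```text
t 8.35 p [ 0.5261 -0.0164  0.164 ] phi 66.6 tilt [ 0.0069 -0.0011] j6 0.154 F [10.01 -0.72 -2.03] Tz [-0.135 -1.387  0.006] op 0.0112 g 60.0
C tool d [-0.0009 -0.0019 -0.    ] rot z -0.0069 or 3.1347
```

>>> {"op": "jog_arm", "data": {
  "claw": [0,0,0,0,0,0,0.035,0.035,0.035,0.035,0.035,0.035],
  "travel": [
    [0.001,0.0022,0.00012],
    [0,0,0.00012],
    [0,0,0.00012],
    [0,0,0.00012],
    [0,0,0.00012],
    [0,0,0],
    [0,0,0],
    [0,0,0],
    [0,0,-0.042],
    [0,0,0],
    [0,0,0],
    [0,0,0]
  ],
  "rotation": [
    [0,0,0.12],
    [0,0,0.12],
    [0,0,0.12],
    [0,0,0.12],
    [0,0,0.12],
    [0,0,0],
    [0,0,0],
    [0,0,0],
    [0,0,0],
    [0,0,-0.17],
    [0,0,-0.17],
    [0,0,-0.17]
  ]
}}

```text
time: 9.85
tcp_pos: [0.5264, -0.0158, 0.204]
tool_rot: [-0.0, 0.858, 0.514, 0.0]
force: [0.2, -0.2, 0.1]
opening: 0.0348
grip_force: 0.0
```

```bash
python3 p.py A
```

```text
t 9.85 p [ 0.5264 -0.0158  0.204 ] phi 61.8 tilt [0.0001 0.0001] j6 0.239 F [ 0.18 -0.15  0.08] Tz [-0.053  0.092 -0.035] op 0.0348 g 0.0
A tool d [ 0.1732 -0.0196  0.    ] rot z -0.789 or 2.3526
```

>>> {"op": "jog_arm", "data": {
  "claw": [0.035,0.035,0.035,0.035,0.035,0.035,0.035,0.035,0.035,0,0,0],
  "travel": [
    [0.0579,-0.0062,0],
    [0.0579,-0.0062,0],
    [0.0579,-0.0062,0],
    [0,0,0],
    [0,0,0],
    [0,0,0],
    [0,0,0],
    [0,0,0],
    [0,0,0.0415],
    [0,0,0],
    [0,0,0],
    [0,0,0]
  ],
  "rotation": [
    [0,0,0],
    [0,0,0],
    [0,0,0],
    [0,0,-0.158],
    [0,0,-0.158],
    [0,0,-0.158],
    [0,0,-0.158],
    [0,0,-0.158],
    [0,0,0],
    [0,0,0],
    [0,0,0],
    [0,0,0]
  ]
}}

```text
time: 11.35
tcp_pos: [0.5921, 0.1452, 0.1639]
tool_rot: [-0.001, 0.597, 0.803, -0.001]
force: [-8.9, -2.6, 3.9]
opening: 0.0114
grip_force: 60.0
```

```bash
python3 p.py A
```

```text
t 11.35 p [0.5921 0.1452 0.1639] phi 106.74 tilt [-0.0025 -0.0012] j6 -0.243 F [-8.89 -2.56  3.91] Tz [-0.538  1.508 -0.015] op 0.0114 g 60.0
A tool d [ 0.0011 -0.0008  0.    ] rot z -0.0045 or 3.1371
```

>>> {"op": "jog_arm", "data": {
  "claw": [0,0,0,0,0,0,0,0],
  "travel": [
    [0.0004,-0.0013,0.00012],
    [0,0,0.00012],
    [0,0,0.00012],
    [0,0,0.00012],
    [0,0,0.00012],
    [0,0,0],
    [0,0,0],
    [0,0,0]
  ],
  "rotation": [
    [0,0,0.12],
    [0,0,0.12],
    [0,0,0.12],
    [0,0,0.12],
    [0,0,0.12],
    [0,0,0],
    [0,0,0],
    [0,0,0]
  ]
}}

```text
time: 12.35
tcp_pos: [0.591, 0.1452, 0.1633]
tool_rot: [-0.0, 0.807, 0.59, -0.001]
force: [-7.8, -3.4, 4.1]
opening: 0.0116
grip_force: 60.0
```

```bash
python3 p.py
```

```text
t 12.35 p [0.591  0.1452 0.1633] phi 72.35 tilt [-0.0014 -0.001 ] j6 0.357 F [-7.8  -3.41  4.09] Tz [-0.564  1.342  0.034] op 0.0116 g 60.0
```

>>> {"op": "jog_arm", "data": {
  "claw": [0,0,0],
  "travel": [
    [0,0,0.0001],
    [0,0,0.0001],
    [0,0,0]
  ],
  "rotation": [
    [0,0,0.1],
    [0,0,0.1],
    [0,0,0]
  ]
}}

```text
time: 12.72
tcp_pos: [0.5907, 0.1453, 0.1631]
tool_rot: [-0.0, 0.862, 0.506, -0.001]
force: [-9.5, -2.2, 4.6]
opening: 0.0117
grip_force: 60.0
```

```bash
python3 p.py
```

```text
t 12.72 p [0.5907 0.1453 0.1631] phi 60.84 tilt [-0.0021 -0.0009] j6 0.558 F [-9.51 -2.24  4.62] Tz [-0.577  1.613 -0.02 ] op 0.0117 g 60.0
```

>>> {"op": "jog_arm", "data": {
  "claw": [0,0,0],
  "travel": [
    [0,0,0.0001],
    [0,0,0.0001],
    [0,0,0]
  ],
  "rotation": [
    [0,0,0.1],
    [0,0,0.1],
    [0,0,0]
  ]
}}

```text
time: 13.1
tcp_pos: [0.5905, 0.1455, 0.1629]
tool_rot: [-0.0, 0.909, 0.418, -0.001]
force: [-11.5, -1.9, 5.1]
opening: 0.0111
grip_force: 60.0
```

```bash
python3 p.py
```

```text
t 13.1 p [0.5905 0.1455 0.1629] phi 49.39 tilt [-0.0028 -0.0007] j6 0.758 F [-11.47  -1.85   5.08] Tz [-0.417  1.839 -0.05 ] op 0.0111 g 60.0
```

>>> {"op": "jog_arm", "data": {
  "claw": [0,0,0],
  "travel": [
    [-0.001,-0.0011,0.0001],
    [0,0,0.0001],
    [0,0,0]
  ],
  "rotation": [
    [0,0,0.1],
    [0,0,0.1],
    [0,0,0]
  ]
}}

```text
time: 13.48
tcp_pos: [0.5901, 0.1457, 0.1627]
tool_rot: [0.0, 0.945, 0.326, 0.0]
force: [-5.6, -0.0, 5.5]
opening: 0.0114
grip_force: 60.0
```

```bash
python3 p.py
```

```text
t 13.47 p [0.5901 0.1457 0.1627] phi 38.03 tilt [0.0004 0.0001] j6 0.957 F [-5.57 -0.04  5.46] Tz [-0.099  1.098 -0.068] op 0.0114 g 60.0
```

>>> {"op": "jog_arm", "data": {
  "claw": [0,0],
  "travel": [
    [0,0,0.0001],
    [0,0,0]
  ],
  "rotation": [
    [0,0,0.1],
    [0,0,0]
  ]
}}

```text
time: 13.72
tcp_pos: [0.59, 0.1458, 0.1626]
tool_rot: [-0.0, 0.96, 0.278, 0.0]
force: [-5.4, 1.2, 5.4]
opening: 0.0117
grip_force: 60.0
```

```bash
python3 p.py
```

```text
t 13.72 p [0.59   0.1458 0.1626] phi 32.33 tilt [0.0002 0.0002] j6 1.056 F [-5.35  1.19  5.36] Tz [-1.000e-03  1.135e+00  6.800e-02] op 0.0117 g 60.0
```

>>> {"op": "jog_arm", "data": {
  "claw": [0,0],
  "travel": [
    [0,0,0.0001],
    [0,0,0]
  ],
  "rotation": [
    [0,0,0.1],
    [0,0,0]
  ]
}}

```text
time: 13.98
tcp_pos: [0.5899, 0.1459, 0.1625]
tool_rot: [-0.0, 0.973, 0.23, 0.0]
force: [-6.4, 1.3, 4.9]
opening: 0.011
grip_force: 60.0
```

```bash
python3 p.py
```

```text
t 13.97 p [0.5899 0.1459 0.1625] phi 26.6 tilt [-0.      0.0005] j6 1.156 F [-6.44  1.32  4.91] Tz [ 0.092  1.29  -0.066] op 0.011 g 60.0
```

>>> {"op": "jog_arm", "data": {
  "claw": [0,0,0],
  "travel": [
    [0,0,0.0001],
    [0,0,0],
    [0,0,0]
  ],
  "rotation": [
    [0,0,0.1],
    [0,0,0],
    [0,0,0]
  ]
}}

```text
time: 14.35
tcp_pos: [0.5898, 0.1461, 0.1624]
tool_rot: [-0.0, 0.983, 0.182, 0.0]
force: [-7.4, 1.6, 6.0]
opening: 0.0114
grip_force: 60.0
```

```bash
python3 p.py
```

```text
t 14.35 p [0.5898 0.1461 0.1624] phi 20.93 tilt [-0.0001  0.0007] j6 1.255 F [-7.43  1.55  5.97] Tz [ 0.128  1.349 -0.052] op 0.0114 g 60.0
```

>>> {"op": "jog_arm", "data": {
  "claw": [0,0,0],
  "travel": [
    [0,0,0.0001],
    [0,0,0],
    [0,0,0]
  ],
  "rotation": [
    [0,0,0.1],
    [0,0,0],
    [0,0,0]
  ]
}}

```text
time: 14.72
tcp_pos: [0.5897, 0.1462, 0.1623]
tool_rot: [-0.0, 0.991, 0.132, -0.0]
force: [-7.1, 2.6, 6.2]
opening: 0.0113
grip_force: 60.0
```

```bash
python3 p.py
```

```text
t 14.72 p [0.5897 0.1462 0.1623] phi 15.21 tilt [-0.0003  0.001 ] j6 1.355 F [-7.06  2.55  6.19] Tz [ 0.298  1.342 -0.007] op 0.0113 g 60.0
```

>>> {"op": "jog_arm", "data": {
  "claw": [0,0,0],
  "travel": [
    [0,0,0.0001],
    [0,0,0],
    [0,0,0]
  ],
  "rotation": [
    [0,0,0.1],
    [0,0,0],
    [0,0,0]
  ]
}}

```text
time: 15.1
tcp_pos: [0.5897, 0.1464, 0.1623]
tool_rot: [-0.001, 0.997, 0.083, -0.0]
force: [-7.4, 3.4, 5.7]
opening: 0.0117
grip_force: 60.0
```

```bash
python3 p.py
```

```text
t 15.1 p [0.5897 0.1464 0.1623] phi 9.49 tilt [-0.0002  0.0013] j6 1.455 F [-7.36  3.36  5.74] Tz [ 0.453  1.32  -0.038] op 0.0117 g 60.0
```

>>> {"op": "jog_arm", "data": {
  "claw": [0,0,0],
  "travel": [
    [0,0,0.0001],
    [0,0,0],
    [0,0,0]
  ],
  "rotation": [
    [0,0,0.1],
    [0,0,0],
    [0,0,0]
  ]
}}

```text
time: 15.48
tcp_pos: [0.5897, 0.1466, 0.1622]
tool_rot: [-0.001, 0.999, 0.033, -0.0]
force: [-7.4, 4.1, 6.3]
opening: 0.0115
grip_force: 60.0
```

```bash
python3 p.py; python3 -c "
from rig import manip;o=manip.get_obs();print(o['tau'].round(3),o['ft_torque'].round(3))"
```

```text
t 15.47 p [0.5897 0.1466 0.1622] phi 3.77 tilt [-0.0002  0.0015] j6 1.555 F [-7.35  4.08  6.29] Tz [ 0.587  1.36  -0.006] op 0.0115 g 60.0
[-3.7290e+00 -4.6864e+01 -2.5304e+01 -9.3600e-01 -1.9070e+00  4.2000e-02] [ 0.587  1.36  -0.006]
```

>>> {"op": "jog_arm", "data": {
  "claw": [0,0,0],
  "travel": [
    [0,0,0.0001],
    [0,0,0],
    [0,0,0]
  ],
  "rotation": [
    [0,0,0.1],
    [0,0,0],
    [0,0,0]
  ]
}}

```text
time: 15.85
tcp_pos: [0.5897, 0.1467, 0.1622]
tool_rot: [-0.001, 1.0, -0.017, -0.0]
force: [-7.5, 4.9, 6.6]
opening: 0.0117
grip_force: 60.0
```

```bash
python3 p.py; python3 -c "
from rig import manip;o=manip.get_obs();print(o['tau'].round(3),o['ft_torque'].round(3))"
```

```text
t 15.85 p [0.5897 0.1467 0.1622] phi -1.95 tilt [-0.      0.0017] j6 1.655 F [-7.51  4.85  6.64] Tz [0.689 1.445 0.049] op 0.0117 g 60.0
[ -4.29  -46.706 -25.203  -1.095  -1.915   0.107] [0.689 1.445 0.049]
```

>>> {"op": "jog_arm", "data": {
  "claw": [0],
  "travel": [
    [0,0,0.0001]
  ],
  "rotation": [
    [0,0,0.06]
  ]
}}

```text
time: 15.98
tcp_pos: [0.5897, 0.1468, 0.1622]
tool_rot: [-0.001, 0.999, -0.047, -0.0]
force: [-7.4, 5.9, 6.9]
opening: 0.0116
grip_force: 60.1
```

```bash
python3 p.py; python3 -c "
from rig import manip;o=manip.get_obs();print(o['tau'].round(3),o['qvel'].round(4))"
```

```text
t 15.97 p [0.5897 0.1468 0.1622] phi -5.44 tilt [0.0001 0.0018] j6 1.716 F [-7.42  5.88  6.87] Tz [0.825 1.442 0.327] op 0.0116 g 60.1
[ -4.944 -46.295 -24.99   -1.174  -1.943  -0.559] [ 1.600e-03 -2.000e-04  3.200e-03 -5.000e-04 -2.700e-03  4.939e-01]
```

>>> {"op": "jog_arm", "data": {
  "claw": [0],
  "travel": [
    [0,0,0]
  ],
  "rotation": [
    [0,0,0]
  ]
}}

```text
time: 16.1
tcp_pos: [0.5897, 0.1468, 0.1622]
tool_rot: [-0.001, 0.999, -0.047, -0.0]
force: [-8.4, 6.0, 8.0]
opening: 0.0114
grip_force: 60.0
```

```bash
python3 p.py; python3 - <<'E'
from rig import manip
import cv2,numpy as np
o=manip.get_obs();print(o['tau'].round(3),o['qvel'].round(4))
a=manip.camera("scene")[180:275,190:300]; b=manip.camera("top")[140:220,190:280]
cv2.imwrite("pics/s1.png",cv2.resize(a,None,fx=6,fy=6,interpolation=cv2.INTER_CUBIC))
E
```

```text
t 16.1 p [0.5897 0.1468 0.1622] phi -5.4 tilt [0.0001 0.0018] j6 1.715 F [-8.36  5.95  7.97] Tz [0.657 1.479 0.246] op 0.0114 g 60.0
[ -4.674 -46.471 -25.079  -1.146  -1.934   0.466] [ 0.0005 -0.0002  0.0002  0.0002 -0.0025 -0.0185]
```

View pics/s1.png

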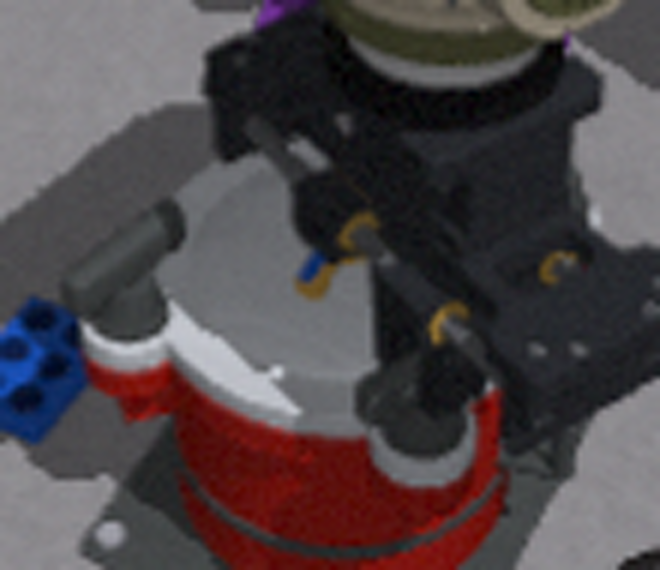

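A's in-motion torque is 0.33 N m (about 60 N), so A is firm. The picture shows the gripper over A's stud with A's lid ear at about (420,470). Next is C, directly opposite.

>>> {"op": "jog_arm", "data": {
  "claw": [0.035,0.035,0.035,0.035,0.035,0.035,0.035,0.035,0.035,0.035,0.035,0.035],
  "travel": [
    [0,0,0],
    [0,0,0],
    [0,0,-0.042],
    [-0.016,0.056,0],
    [-0.016,0.056,0],
    [-0.016,0.056,0],
    [0,0,0],
    [0,0,0],
    [0,0,0],
    [0,0,0],
    [0,0,0],
    [0,0,0]
  ],
  "rotation": [
    [0,0,0],
    [0,0,0],
    [0,0,0],
    [0,0,0],
    [0,0,0],
    [0,0,0],
    [0,0,-0.165],
    [0,0,-0.165],
    [0,0,-0.165],
    [0,0,-0.165],
    [0,0,0],
    [0,0,0]
  ]
}}

```text
time: 17.7
tcp_pos: [0.5262, -0.0172, 0.2026]
tool_rot: [0.0, 0.961, 0.276, 0.0]
force: [0.4, 0.9, -1.2]
opening: 0.035
grip_force: 0.0
```

```bash
sed -i 's/^T=.*/T=dict(A=(.590,.1465,-5.4),B=(.6378,.0314,8.8),C=(.5265,-.016,32.4),D=(.4775,.098,42.8))/' p.py; python3 p.py C
```

```text
t 17.7 p [ 0.5262 -0.0172  0.2026] phi 32.08 tilt [ 0.0004 -0.0002] j6 0.756 F [ 0.44  0.9  -1.23] Tz [-0.075  0.123  0.015] op 0.035 g 0.0
C tool d [ 0.0009 -0.0008 -0.    ] rot z -0.0056 or 3.136
```

>>> {"op": "jog_arm", "data": {
  "claw": [0.035,0.035,0,0,0,0],
  "travel": [
    [0.0009,-0.0008,0.0405],
    [0,0,0],
    [0,0,0],
    [0,0,0],
    [0,0,0],
    [0,0,0]
  ],
  "rotation": [
    [0,0,-0.005],
    [0,0,0],
    [0,0,0],
    [0,0,0],
    [0,0,0],
    [0,0,0]
  ]
}}

```text
time: 18.45
tcp_pos: [0.5271, -0.0162, 0.163]
tool_rot: [0.001, 0.96, 0.28, 0.001]
force: [1.2, -1.7, 7.1]
opening: 0.0115
grip_force: 60.0
```

```bash
python3 p.py
```

```text
t 18.45 p [ 0.5271 -0.0162  0.163 ] phi 32.52 tilt [ 0.0024 -0.0009] j6 0.75 F [ 1.17 -1.68  7.12] Tz [-0.278  0.128 -0.049] op 0.0115 g 60.0
```

>>> {"op": "jog_arm", "data": {
  "claw": [0,0,0],
  "travel": [
    [0,0,0.0001],
    [0,0,0.0001],
    [0,0,0.0001]
  ],
  "rotation": [
    [0,0,0.1],
    [0,0,0.1],
    [0,0,0.1]
  ]
}}

```text
time: 18.82
tcp_pos: [0.5272, -0.0165, 0.1627]
tool_rot: [0.001, 0.991, 0.132, 0.001]
force: [1.6, -3.9, 5.1]
opening: 0.0109
grip_force: 60.0
```

```bash
python3 p.py
```

```text
t 18.82 p [ 0.5272 -0.0165  0.1627] phi 15.15 tilt [ 0.0027 -0.0015] j6 1.053 F [ 1.63 -3.87  5.05] Tz [-0.606  0.045  0.083] op 0.0109 g 60.0
```

>>> {"op": "jog_arm", "data": {
  "claw": [0,0],
  "travel": [
    [0,0,0.0001],
    [0,0,0.0001]
  ],
  "rotation": [
    [0,0,0.1],
    [0,0,0.1]
  ]
}}

```text
time: 19.08
tcp_pos: [0.5272, -0.0166, 0.1625]
tool_rot: [0.001, 0.999, 0.032, 0.001]
force: [1.2, -4.5, 4.4]
opening: 0.0115
grip_force: 60.0
```

```bash
python3 p.py
```

```text
t 19.07 p [ 0.5272 -0.0166  0.1625] phi 3.7 tilt [ 0.0027 -0.0018] j6 1.253 F [ 1.25 -4.49  4.38] Tz [-0.674  0.037  0.04 ] op 0.0115 g 60.0
```

>>> {"op": "jog_arm", "data": {
  "claw": [0,0],
  "travel": [
    [0,0,0.0001],
    [0,0,0.0001]
  ],
  "rotation": [
    [0,0,0.1],
    [0,0,0.1]
  ]
}}

```text
time: 19.32
tcp_pos: [0.5272, -0.0168, 0.1623]
tool_rot: [0.001, 0.998, -0.068, 0.001]
force: [0.9, -4.8, 5.5]
opening: 0.0119
grip_force: 60.0
```

```bash
python3 p.py
```

```text
t 19.32 p [ 0.5272 -0.0168  0.1623] phi -7.76 tilt [ 0.0027 -0.0022] j6 1.453 F [ 0.95 -4.76  5.55] Tz [-0.852  0.019  0.028] op 0.0119 g 60.0
```

>>> {"op": "jog_arm", "data": {
  "claw": [0],
  "travel": [
    [0,0,0.0001]
  ],
  "rotation": [
    [0,0,0.1]
  ]
}}

```text
time: 19.45
tcp_pos: [0.5272, -0.0169, 0.1623]
tool_rot: [0.001, 0.993, -0.117, 0.001]
force: [1.0, -5.7, 5.6]
opening: 0.0119
grip_force: 60.0
```

```bash
python3 p.py
```

```text
t 19.45 p [ 0.5272 -0.0169  0.1623] phi -13.49 tilt [ 0.0026 -0.0023] j6 1.553 F [ 1.02 -5.74  5.57] Tz [-0.944  0.103  0.068] op 0.0119 g 60.0
```

>>> {"op": "jog_arm", "data": {
  "claw": [0],
  "travel": [
    [0,0,0.0001]
  ],
  "rotation": [
    [0,0,0.1]
  ]
}}

```text
time: 19.58
tcp_pos: [0.5272, -0.017, 0.1622]
tool_rot: [0.001, 0.986, -0.167, 0.001]
force: [0.2, -6.3, 6.1]
opening: 0.0112
grip_force: 60.0
```

```bash
python3 p.py
```

```text
t 19.57 p [ 0.5272 -0.017   0.1622] phi -19.22 tilt [ 0.0026 -0.0025] j6 1.653 F [ 0.18 -6.3   6.11] Tz [-0.984  0.145  0.076] op 0.0112 g 60.0
```

>>> {"op": "jog_arm", "data": {
  "claw": [0],
  "travel": [
    [0,0,0.0001]
  ],
  "rotation": [
    [0,0,0.1]
  ]
}}

```text
time: 19.7
tcp_pos: [0.5271, -0.0171, 0.1621]
tool_rot: [0.001, 0.976, -0.216, 0.001]
force: [0.3, -7.0, 5.9]
opening: 0.0114
grip_force: 60.0
```

```bash
python3 p.py
```

```text
t 19.7 p [ 0.5271 -0.0171  0.1621] phi -24.95 tilt [ 0.0025 -0.0026] j6 1.753 F [ 0.33 -7.    5.88] Tz [-1.049  0.217  0.087] op 0.0114 g 60.0
```

>>> {"op": "jog_arm", "data": {
  "claw": [0],
  "travel": [
    [0,0,0.0001]
  ],
  "rotation": [
    [0,0,0.1]
  ]
}}

```text
time: 19.82
tcp_pos: [0.5271, -0.0171, 0.1619]
tool_rot: [0.001, 0.964, -0.265, 0.001]
force: [-0.8, -6.5, 5.9]
opening: 0.0116
grip_force: 60.0
```

```bash
python3 p.py
```

```text
t 19.82 p [ 0.5271 -0.0171  0.1619] phi -30.68 tilt [ 0.0022 -0.0027] j6 1.853 F [-0.85 -6.54  5.92] Tz [-1.126  0.214  0.133] op 0.0116 g 60.0
```

>>> {"op": "jog_arm", "data": {
  "claw": [0],
  "travel": [
    [0,0,0.0001]
  ],
  "rotation": [
    [0,0,0.1]
  ]
}}

```text
time: 19.95
tcp_pos: [0.527, -0.0172, 0.1619]
tool_rot: [0.001, 0.95, -0.312, 0.001]
force: [-1.6, -7.6, 6.1]
opening: 0.0114
grip_force: 60.0
```

```bash
python3 p.py
```

```text
t 19.95 p [ 0.527  -0.0172  0.1619] phi -36.41 tilt [ 0.0022 -0.0029] j6 1.953 F [-1.62 -7.64  6.11] Tz [-1.115  0.322  0.042] op 0.0114 g 60.0
```

>>> {"op": "jog_arm", "data": {
  "claw": [0],
  "travel": [
    [0,0,0.0001]
  ],
  "rotation": [
    [0,0,0.1]
  ]
}}

```text
time: 20.08
tcp_pos: [0.527, -0.0173, 0.1618]
tool_rot: [0.001, 0.933, -0.36, 0.001]
force: [-0.3, -8.6, 6.2]
opening: 0.0114
grip_force: 60.0
```

```bash
python3 p.py
```

```text
t 20.07 p [ 0.527  -0.0173  0.1618] phi -42.14 tilt [ 0.002 -0.003] j6 2.053 F [-0.35 -8.6   6.2 ] Tz [-1.203  0.361  0.084] op 0.0114 g 60.0
```

>>> {"op": "jog_arm", "data": {
  "claw": [0],
  "travel": [
    [0,0,0.0001]
  ],
  "rotation": [
    [0,0,0.1]
  ]
}}

```text
time: 20.2
tcp_pos: [0.5269, -0.0173, 0.1617]
tool_rot: [0.001, 0.914, -0.406, 0.001]
force: [-1.7, -9.2, 7.0]
opening: 0.0115
grip_force: 60.0
```

```bash
python3 p.py
```

```text
t 20.2 p [ 0.5269 -0.0173  0.1617] phi -47.87 tilt [ 0.0018 -0.0032] j6 2.153 F [-1.65 -9.25  7.01] Tz [-1.243  0.448  0.195] op 0.0115 g 60.0
```

>>> {"op": "jog_arm", "data": {
  "claw": [0],
  "travel": [
    [0,0,0.0001]
  ],
  "rotation": [
    [0,0,0.1]
  ]
}}

```text
time: 20.32
tcp_pos: [0.5269, -0.0174, 0.1617]
tool_rot: [0.001, 0.893, -0.451, 0.002]
force: [-3.2, -9.0, 8.0]
opening: 0.0117
grip_force: 60.4
```

```bash
python3 p.py
```

```text
t 20.32 p [ 0.5269 -0.0174  0.1617] phi -53.59 tilt [ 0.0017 -0.0033] j6 2.253 F [-3.15 -9.04  8.01] Tz [-1.303  0.581  0.31 ] op 0.0117 g 60.4
```

>>> {"op": "jog_arm", "data": {
  "claw": [0],
  "travel": [
    [0,0,0.0001]
  ],
  "rotation": [
    [0,0,0.1]
  ]
}}

```text
time: 20.45
tcp_pos: [0.5268, -0.0174, 0.1616]
tool_rot: [0.001, 0.869, -0.495, 0.002]
force: [-3.9, -9.1, 9.9]
opening: 0.0113
grip_force: 61.0
```

```bash
python3 p.py
```

```text
t 20.45 p [ 0.5268 -0.0174  0.1616] phi -59.3 tilt [ 0.0015 -0.0035] j6 2.353 F [-3.91 -9.06  9.94] Tz [-1.242  0.662  0.346] op 0.0113 g 61.0
```

>>> {"op": "jog_arm", "data": {
  "claw": [0,0.035,0.035,0.035,0.035,0.035,0.035,0.035,0.035,0.035,0.035,0.035],
  "travel": [
    [0,0,0],
    [0,0,0],
    [0,0,0],
    [0,0,-0.042],
    [-0.0615,-0.0082,0],
    [-0.0615,-0.0082,0],
    [0,0,0],
    [0,0,0],
    [0,0,0],
    [0,0,0],
    [0,0,0],
    [0,0,0]
  ],
  "rotation": [
    [0,0,0],
    [0,0,0],
    [0,0,0],
    [0,0,0],
    [0,0,0],
    [0,0,0],
    [0,0,-0.178],
    [0,0,-0.178],
    [0,0,-0.178],
    [0,0,-0.178],
    [0,0,-0.178],
    [0,0,-0.178]
  ]
}}

```text
time: 21.95
tcp_pos: [0.4772, 0.0984, 0.2021]
tool_rot: [-0.0, 1.0, 0.021, -0.0]
force: [0.4, -0.2, 0.3]
opening: 0.0346
grip_force: 0.0
```

>>> {"op": "jog_arm", "data": {
  "claw": [0.035,0.035,0.035,0.035],
  "travel": [
    [0,0,0],
    [0,0,0],
    [0,0,0],
    [0,0,0]
  ],
  "rotation": [
    [0,0,-0.178],
    [0,0,-0.178],
    [0,0,-0.178],
    [0,0,-0.178]
  ]
}}

```text
time: 22.45
tcp_pos: [0.4772, 0.0984, 0.2021]
tool_rot: [-0.0, 0.93, 0.368, -0.0]
force: [-0.1, 0.2, 0.3]
opening: 0.0352
grip_force: 0.0
```

```bash
python3 p.py D
```

```text
t 22.45 p [0.4772 0.0984 0.2021] phi 43.19 tilt [-0.0008  0.0004] j6 0.779 F [-0.08  0.24  0.28] Tz [-0.092  0.123 -0.004] op 0.0352 g 0.0
D tool d [-0.      0.0005 -0.    ] rot z 0.0068 or -3.1348
```

>>> {"op": "jog_arm", "data": {
  "claw": [0.035,0.035,0,0,0,0,0,0,0],
  "travel": [
    [0,0.0005,0.0408],
    [0,0,0],
    [0,0,0],
    [0,0,0],
    [0,0,0],
    [0,0,0],
    [0,0,0.0001],
    [0,0,0.0001],
    [0,0,0.0001]
  ],
  "rotation": [
    [0,0,0.006],
    [0,0,0],
    [0,0,0],
    [0,0,0],
    [0,0,0],
    [0,0,0],
    [0,0,0.1],
    [0,0,0.1],
    [0,0,0.1]
  ]
}}

```text
time: 23.58
tcp_pos: [0.4781, 0.0979, 0.1623]
tool_rot: [0.0, 0.976, 0.218, 0.001]
force: [-1.8, 0.2, 5.5]
opening: 0.0118
grip_force: 60.2
```

```bash
python3 p.py
```

```text
t 23.57 p [0.4781 0.0979 0.1623] phi 25.13 tilt [0.0016 0.0001] j6 1.093 F [-1.77  0.23  5.54] Tz [ 0.033  0.5   -0.038] op 0.0118 g 60.2
```

>>> {"op": "jog_arm", "data": {
  "claw": [0,0],
  "travel": [
    [0,0,0.0001],
    [0,0,0.0001]
  ],
  "rotation": [
    [0,0,0.1],
    [0,0,0.1]
  ]
}}

```text
time: 23.82
tcp_pos: [0.4782, 0.0977, 0.1621]
tool_rot: [0.0, 0.993, 0.119, 0.001]
force: [-1.5, 0.8, 5.4]
opening: 0.0117
grip_force: 60.2
```

```bash
python3 p.py
```

```text
t 23.82 p [0.4782 0.0977 0.1621] phi 13.68 tilt [ 0.0017 -0.0003] j6 1.293 F [-1.51  0.85  5.43] Tz [-0.102  0.394  0.055] op 0.0117 g 60.2
```

>>> {"op": "jog_arm", "data": {
  "claw": [0,0],
  "travel": [
    [0,0,0.0001],
    [0,0,0.0001]
  ],
  "rotation": [
    [0,0,0.1],
    [0,0,0.1]
  ]
}}

```text
time: 24.08
tcp_pos: [0.4781, 0.0975, 0.1618]
tool_rot: [0.0, 1.0, 0.019, 0.001]
force: [-2.4, -2.0, 6.5]
opening: 0.0114
grip_force: 60.2
```

```bash
python3 p.py
```

```text
t 24.07 p [0.4781 0.0975 0.1618] phi 2.21 tilt [ 0.0015 -0.0007] j6 1.493 F [-2.37 -1.97  6.53] Tz [-0.26   0.493  0.01 ] op 0.0114 g 60.2
```

D has turned 1.3 rad in all and is still free.

>>> {"op": "jog_arm", "data": {
  "claw": [0,0],
  "travel": [
    [0,0,0.0001],
    [0,0,0.0001]
  ],
  "rotation": [
    [0,0,0.1],
    [0,0,0.1]
  ]
}}

```text
time: 24.32
tcp_pos: [0.4782, 0.0973, 0.1618]
tool_rot: [0.001, 0.997, -0.08, 0.001]
force: [-3.3, -2.7, 8.0]
opening: 0.0117
grip_force: 60.2
```

```bash
python3 p.py
```

```text
t 24.32 p [0.4782 0.0973 0.1618] phi -9.22 tilt [ 0.0017 -0.0012] j6 1.693 F [-3.31 -2.7   7.97] Tz [-0.422  0.571  0.183] op 0.0117 g 60.2
```

>>> {"op": "jog_arm", "data": {
  "claw": [0],
  "travel": [
    [0,0,0.0001]
  ],
  "rotation": [
    [0,0,0.1]
  ]
}}

```text
time: 24.45
tcp_pos: [0.4781, 0.0972, 0.1618]
tool_rot: [0.001, 0.992, -0.13, 0.001]
force: [-2.6, -3.9, 8.5]
opening: 0.0116
grip_force: 60.3
```

```bash
python3 p.py
```

```text
t 24.45 p [0.4781 0.0972 0.1618] phi -14.93 tilt [ 0.0016 -0.0015] j6 1.793 F [-2.62 -3.91  8.47] Tz [-0.476  0.6    0.334] op 0.0116 g 60.3
```

>>> {"op": "jog_arm", "data": {
  "claw": [0],
  "travel": [
    [0,0,0.0001]
  ],
  "rotation": [
    [0,0,0.1]
  ]
}}

```text
time: 24.58
tcp_pos: [0.4781, 0.0971, 0.1617]
tool_rot: [0.001, 0.984, -0.179, 0.001]
force: [-3.6, -5.6, 9.0]
opening: 0.0117
grip_force: 60.3
```

```bash
python3 p.py
```

```text
t 24.57 p [0.4781 0.0971 0.1617] phi -20.64 tilt [ 0.0015 -0.0018] j6 1.893 F [-3.57 -5.63  8.98] Tz [-0.683  0.774  0.451] op 0.0117 g 60.3
```

>>> {"op": "jog_arm", "data": {
  "claw": [0,0],
  "travel": [
    [0,0,0],
    [0,0,0]
  ],
  "rotation": [
    [0,0,0],
    [0,0,0]
  ]
}}

```text
time: 24.82
tcp_pos: [0.4781, 0.0971, 0.1617]
tool_rot: [0.001, 0.984, -0.178, 0.001]
force: [-3.6, -3.9, 8.0]
opening: 0.0115
grip_force: 60.3
```

```bash
python3 p.py; python3 p.py B
```

```text
t 24.82 p [0.4781 0.0971 0.1617] phi -20.48 tilt [ 0.0015 -0.0017] j6 1.89 F [-3.57 -3.95  8.  ] Tz [-0.634  0.706  0.263] op 0.0115 g 60.3
t 24.82 p [0.4781 0.0971 0.1617] phi -20.48 tilt [ 0.0015 -0.0017] j6 1.89 F [-3.57 -3.95  8.  ] Tz [-0.634  0.706  0.263] op 0.0115 g 60.3
B tool d [0.1726 0.0057 0.0004] rot z -0.5111 or 2.6305
```

>>> {"op": "jog_arm", "data": {
  "claw": [0.035,0.035,0.035,0.035,0.035,0.035,0.035,0.035,0.035],
  "travel": [
    [0,0,0],
    [0,0,0],
    [0,0,-0.042],
    [0.0437,-0.0427,0],
    [0.0437,-0.0427,0],
    [0,0,0],
    [0,0,0],
    [0,0,0.0415],
    [0,0,0]
  ],
  "rotation": [
    [0,0,0],
    [0,0,0],
    [0,0,0],
    [0,0,0],
    [0,0,0],
    [0,0,-0.132],
    [0,0,-0.132],
    [0,0,0],
    [0,0,0]
  ]
}}

```text
time: 25.95
tcp_pos: [0.5882, 0.1471, 0.1584]
tool_rot: [0.0, 0.999, -0.047, -0.003]
force: [0.8, -0.5, 0.8]
opening: 0.0352
grip_force: 0.0
```

```bash
python3 p.py A
```

```text
t 25.95 p [0.5882 0.1471 0.1584] phi -5.4 tilt [-0.006  -0.0003] j6 1.717 F [ 0.81 -0.51  0.79] Tz [ 0.001  0.109 -0.021] op 0.0352 g 0.0
A tool d [ 0.0019  0.0004 -0.    ] rot z -0.0 or 3.1416
```

>>> {"op": "jog_arm", "data": {
  "claw": [0,0,0,0],
  "travel": [
    [0,0,0],
    [0,0,0],
    [0,0,0],
    [0,0,0]
  ],
  "rotation": [
    [0,0,0],
    [0,0,0],
    [0,0,0],
    [0,0,0]
  ]
}}

```text
time: 26.45
tcp_pos: [0.59, 0.1468, 0.1622]
tool_rot: [0.0, 0.999, -0.047, 0.001]
force: [-2.5, -3.2, 6.0]
opening: 0.0113
grip_force: 60.0
```

```bash
python3 p.py A
```

```text
t 26.45 p [0.59   0.1468 0.1622] phi -5.39 tilt [ 0.002  -0.0005] j6 1.717 F [-2.47 -3.18  6.01] Tz [-0.405  0.341  0.194] op 0.0113 g 60.0
A tool d [0.     0.0003 0.    ] rot z 0.0002 or -3.1414
```

>>> {"op": "jog_arm", "data": {
  "claw": [0],
  "travel": [
    [0,0,0.0001]
  ],
  "rotation": [
    [0,0,0.05]
  ]
}}

```text
time: 26.58
tcp_pos: [0.59, 0.147, 0.1622]
tool_rot: [0.0, 0.997, -0.072, 0.001]
force: [-1.8, -2.6, 6.1]
opening: 0.0115
grip_force: 60.1
```

```bash
python3 p.py A
```

```text
t 26.57 p [0.59   0.147  0.1622] phi -8.29 tilt [ 0.0022 -0.0003] j6 1.768 F [-1.75 -2.56  6.15] Tz [-0.292  0.455  0.407] op 0.0115 g 60.1
A tool d [0.0001 0.0005 0.    ] rot z -0.0505 or 3.0911
```

>>> {"op": "jog_arm", "data": {
  "claw": [0.035,0.035,0.035,0.035,0.035,0.035,0.035,0.035,0.035,0.035],
  "travel": [
    [0,0,0],
    [0,0,0],
    [0,0,-0.042],
    [0.0213,0.0358,0],
    [0.0213,0.0358,0],
    [0.0213,0.0358,0],
    [0,0,0],
    [0,0,0],
    [0,0,0.0405],
    [0,0,0]
  ],
  "rotation": [
    [0,0,0],
    [0,0,0],
    [0,0,0],
    [0,0,0],
    [0,0,0],
    [0,0,0],
    [0,0,-0.149],
    [0,0,-0.149],
    [0,0,0],
    [0,0,0]
  ]
}}

```text
time: 27.82
tcp_pos: [0.636, 0.0318, 0.1596]
tool_rot: [-0.001, 0.997, 0.077, -0.003]
force: [-0.8, 0.3, 0.0]
opening: 0.0349
grip_force: 0.0
```

```bash
python3 p.py B
```

```text
t 27.82 p [0.636  0.0318 0.1596] phi 8.82 tilt [-0.0061  0.0009] j6 1.283 F [-0.82  0.34  0.03] Tz [-0.018  0.107  0.051] op 0.0349 g 0.0
B tool d [ 0.0018  0.0007 -0.    ] rot z 0.0003 or -3.1413
```

>>> {"op": "jog_arm", "data": {
  "claw": [0,0,0,0,0,0,0],
  "travel": [
    [0,0,0],
    [0,0,0],
    [0,0,0],
    [0,0,0],
    [0,0,0.0001],
    [0,0,0.0001],
    [0,0,0.0001]
  ],
  "rotation": [
    [0,0,0],
    [0,0,0],
    [0,0,0],
    [0,0,0],
    [0,0,0.1],
    [0,0,0.1],
    [0,0,0.1]
  ]
}}

```text
time: 28.7
tcp_pos: [0.6377, 0.0327, 0.1633]
tool_rot: [-0.001, 0.997, -0.074, 0.001]
force: [-0.4, 7.1, 6.8]
opening: 0.0114
grip_force: 60.0
```

```bash
python3 p.py B
```

```text
t 28.7 p [0.6377 0.0327 0.1633] phi -8.53 tilt [0.0021 0.0016] j6 1.587 F [-0.4   7.11  6.85] Tz [ 1.083  0.319 -0.002] op 0.0114 g 60.0
B tool d [ 0.0003  0.0012 -0.    ] rot z -0.3025 or 2.8391
```

>>> {"op": "jog_arm", "data": {
  "claw": [0,0],
  "travel": [
    [0,0,0.0001],
    [0,0,0.0001]
  ],
  "rotation": [
    [0,0,0.1],
    [0,0,0.1]
  ]
}}

```text
time: 28.95
tcp_pos: [0.6378, 0.0332, 0.1631]
tool_rot: [-0.001, 0.985, -0.173, 0.001]
force: [-0.4, 8.9, 5.9]
opening: 0.0114
grip_force: 60.0
```

```bash
python3 p.py
```

```text
t 28.95 p [0.6378 0.0332 0.1631] phi -19.97 tilt [0.0024 0.0024] j6 1.786 F [-0.42  8.88  5.91] Tz [1.449 0.119 0.046] op 0.0114 g 60.0
```

>>> {"op": "jog_arm", "data": {
  "claw": [0,0],
  "travel": [
    [-0.0005,-0.0014,0.0001],
    [0,0,0.0001]
  ],
  "rotation": [
    [0,0,0.1],
    [0,0,0.1]
  ]
}}

```text
time: 29.2
tcp_pos: [0.638, 0.0338, 0.1629]
tool_rot: [-0.001, 0.963, -0.271, 0.001]
force: [1.0, 4.9, 5.7]
opening: 0.0112
grip_force: 60.0
```

```bash
python3 p.py
```

```text
t 29.2 p [0.638  0.0338 0.1629] phi -31.46 tilt [0.0029 0.0008] j6 1.989 F [1.02 4.88 5.65] Tz [ 0.829 -0.02   0.033] op 0.0112 g 60.0
```

>>> {"op": "jog_arm", "data": {
  "claw": [0],
  "travel": [
    [0,0,0.0001]
  ],
  "rotation": [
    [0,0,0.1]
  ]
}}

```text
time: 29.32
tcp_pos: [0.6382, 0.034, 0.1628]
tool_rot: [-0.001, 0.948, -0.319, 0.001]
force: [2.1, 5.7, 3.7]
opening: 0.0117
grip_force: 60.0
```

```bash
python3 p.py
```

```text
t 29.32 p [0.6382 0.034  0.1628] phi -37.19 tilt [0.0034 0.0013] j6 2.089 F [2.13 5.67 3.67] Tz [ 0.999 -0.255  0.109] op 0.0117 g 60.0
```

>>> {"op": "jog_arm", "data": {
  "claw": [0],
  "travel": [
    [0,0,0.0001]
  ],
  "rotation": [
    [0,0,0.1]
  ]
}}

```text
time: 29.45
tcp_pos: [0.6383, 0.0343, 0.1628]
tool_rot: [-0.001, 0.931, -0.366, 0.002]
force: [3.6, 8.5, 4.7]
opening: 0.0113
grip_force: 60.0
```

```bash
python3 p.py
```

```text
t 29.45 p [0.6383 0.0343 0.1628] phi -42.9 tilt [0.004  0.0016] j6 2.189 F [3.61 8.49 4.68] Tz [ 1.104 -0.407  0.165] op 0.0113 g 60.0
```

>>> {"op": "jog_arm", "data": {
  "claw": [0],
  "travel": [
    [0,-0.001,0.0001]
  ],
  "rotation": [
    [0,0,0.1]
  ]
}}

```text
time: 29.58
tcp_pos: [0.6386, 0.0346, 0.1627]
tool_rot: [-0.001, 0.911, -0.412, 0.001]
force: [-1.0, 3.0, 7.7]
opening: 0.0115
grip_force: 60.1
```

```bash
python3 p.py
```

```text
t 29.57 p [0.6386 0.0346 0.1627] phi -48.62 tilt [0.0026 0.0006] j6 2.29 F [-0.99  3.03  7.67] Tz [0.481 0.428 0.262] op 0.0115 g 60.1
```

>>> {"op": "jog_arm", "data": {
  "claw": [0],
  "travel": [
    [0,0,0.0001]
  ],
  "rotation": [
    [0,0,0.08]
  ]
}}

```text
time: 29.7
tcp_pos: [0.6387, 0.0346, 0.1627]
tool_rot: [-0.001, 0.894, -0.448, 0.001]
force: [1.5, 4.6, 6.5]
opening: 0.0113
grip_force: 60.1
```

```bash
python3 p.py
```

```text
t 29.7 p [0.6387 0.0346 0.1627] phi -53.17 tilt [0.0031 0.0008] j6 2.369 F [1.52 4.58 6.53] Tz [ 0.837 -0.025  0.324] op 0.0113 g 60.1
```

>>> {"op": "jog_arm", "data": {
  "claw": [0.035,0.035,0.035,0.035,0.035,0.035,0.035,0.035,0.035],
  "travel": [
    [0,0,0],
    [0,0,0],
    [0,0,-0.042],
    [-0.0127,0.0602,0],
    [-0.0127,0.0602,0],
    [0,0,0],
    [0,0,0],
    [0,0,0.0415],
    [0,0,0]
  ],
  "rotation": [
    [0,0,0],
    [0,0,0],
    [0,0,0],
    [0,0,0],
    [0,0,0],
    [0,0,0.106],
    [0,0,0],
    [0,0,0],
    [0,0,0]
  ]
}}

```text
time: 30.82
tcp_pos: [0.5257, -0.0178, 0.1596]
tool_rot: [0.001, 0.87, -0.492, -0.003]
force: [0.4, -0.7, 0.6]
opening: 0.0346
grip_force: 0.0
```

```bash
sed -i 's/C=(.5265,-.016,32.4)/C=(.527,-.017,-59.3)/' p.py; python3 p.py C
```

```text
t 30.82 p [ 0.5257 -0.0178  0.1596] phi -59.0 tilt [-0.0052  0.0013] j6 2.344 F [ 0.42 -0.75  0.59] Tz [0.124 0.111 0.059] op 0.0346 g 0.0
C tool d [-0.     -0.0015 -0.    ] rot z 0.0052 or -3.1364
```

>>> {"op": "jog_arm", "data": {
  "claw": [0,0,0,0,0],
  "travel": [
    [0,0,0],
    [0,0,0],
    [0,0,0],
    [0,0,0],
    [0,0,0]
  ],
  "rotation": [
    [0,0,0],
    [0,0,0],
    [0,0,0],
    [0,0,0],
    [0,0,0.05]
  ]
}}

```text
time: 31.45
tcp_pos: [0.5271, -0.0183, 0.1628]
tool_rot: [-0.0, 0.857, -0.515, 0.001]
force: [0.5, 0.4, 6.3]
opening: 0.0115
grip_force: 60.1
```

```bash
python3 p.py C
```

```text
t 31.45 p [ 0.5271 -0.0183  0.1628] phi -62.02 tilt [ 0.0021 -0.0007] j6 2.396 F [0.51 0.44 6.31] Tz [0.125 0.141 0.396] op 0.0115 g 60.1
C tool d [-0.0012 -0.0005 -0.    ] rot z -0.0475 or 3.0941
```

C reads 0.40 N m, so all four are firm. Now I let go, lift clear, and check the lid.

>>> {"op": "jog_arm", "data": {
  "claw": [0.035,0.035,0.035,0.035,0.035,0.035],
  "travel": [
    [0,0,0],
    [0,0,0],
    [0,0,-0.04],
    [0,0,-0.06],
    [0,0,0],
    [0,0,0]
  ],
  "rotation": [
    [0,0,0],
    [0,0,0],
    [0,0,0],
    [0,0,0],
    [0,0,0],
    [0,0,0]
  ]
}}

```text
time: 32.2
tcp_pos: [0.5261, -0.0181, 0.2607]
tool_rot: [0.0, 0.857, -0.515, -0.001]
force: [0.5, -0.2, 0.5]
opening: 0.035
grip_force: 0.0
```

```bash
python3 - <<'E'
from rig import manip
import cv2
cv2.imwrite("pics/end.png",cv2.resize(manip.camera("scene")[160:285,180:320],None,fx=5,fy=4.7,interpolation=cv2.INTER_CUBIC))
E
python3 p.py
```

```text
t 32.25 p [ 0.526  -0.0181  0.2603] phi -62.0 tilt [-0.0026  0.0006] j6 2.396 F [-0.5   0.52 -0.43] Tz [0.047 0.137 0.057] op 0.0352 g 0.0
```

View pics/end.png

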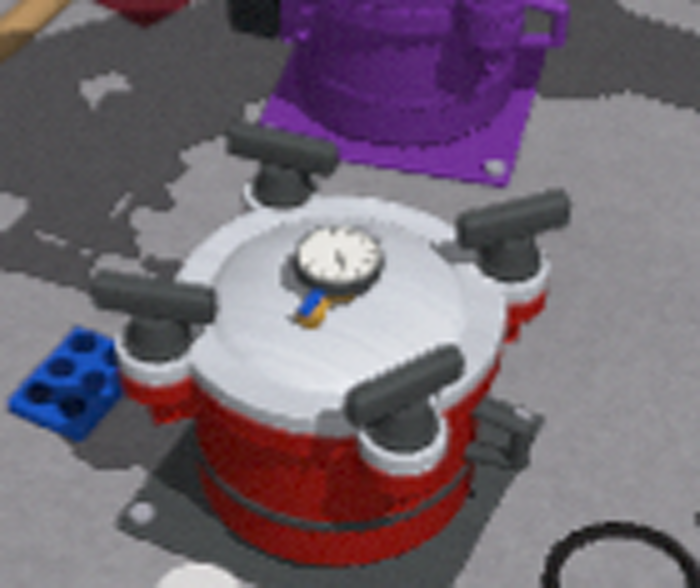

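The lid is down level at about (340,310), all four bars have turned, and nothing around the pot has been disturbed. The gripper is clear, so I'm handing in.

```bash
python3 -c "
from rig import manip;print(manip.hand_in())"
```

```text
the job is handed in; nothing more can be done
None
```

The job is handed in, with no verdict shown: all four nuts were turned down crosswise in two rounds and read about 0.32 to 0.45 N m while turning (one about 0.45, another touched 0.41, above the 0.2 asked and slightly over your 0.4 limit), the lid looks fully home and level, and the gripper is clear of the pot.

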